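# Pack the brackets and close up the case

### The job

Lift every flat mounting bracket off the pegs of the rack (leave the round ring hanging) and stand each one upright on its foot inside the black case. When all of them are in, put the yellow lid on the case so that it sits fully home all round, then swing both steel clamps over and press them fully down onto the lid. Leave everything else where it is.

Things in the scene. Friction and masses are not known exactly. Their poses are not given: they have to be found in the camera images.
- rack: Fixed steel rack. Origin on the table under its bar, which runs along y at 165 mm height (12 mm thick) between 173 mm posts at y = +-200. Five 8 mm pegs stick out to -x at y = -160, -80, 0, 80, 160, axis 165 mm up, level to x = -66, then turned up to x = -82, 10 mm higher. Things hang at x about -40. To unhook: raise 11 to 20 mm, then draw 60 mm or more to the rack's -x.
- bracket0: Steel bracket (up to four, alike; absent ones are None), 0.13-0.25 kg. Upright plate 36 mm wide (y), 12 thick (x); window 24 wide, 30 high through it; foot below 44 (x) by 36 (y), 8 thick. Origin: window centre; top edge 24 above it, foot's underside 50 below. Starts hanging by the window on a peg, y along the rack's y: grip it across y from above, level with the window. Stands on its foot.
- bracket1: Mounting bracket like bracket0 (same size, shape, origin and axes); may be absent (None).
- bracket2: Mounting bracket like bracket0 (same size, shape, origin and axes); may be absent (None).
- bracket3: Mounting bracket like bracket0 (same size, shape, origin and axes); may be absent (None).
- case: Black plastic open case, fixed, outside 230 (x) by 180 (y) by 100 mm high, walls and floor 6 mm. Origin: centre of its underside. Four brackets fit standing two by two, for instance at x = +-45, y = +-40 mm with their width along the case's x.
- case_mouth (a point): Centre of the case's mouth, at rim height (100 mm above the table); axes like the case's. The lid's origin lies here when the lid is fully home.
- lid: Loose yellow lid, plate 230 (x) by 180 (y), 6 mm thick, 0.24-0.39 kg. Four ribs under it, 8 mm deep, 80 long, drop inside the case's walls with 5 mm play; it starts lying on them. Origin: centre of the plate's underside. On top, in the middle, a black handle 90 mm long (x), 14 thick (y), up to 42 mm above the origin: grip across y. Either way round fits.
- clamp_left (a joint): Steel clamp on the case's +y side; pivot along x at case x = 0, y = 98, height 112 mm; arm 52 long, 24 wide, 8 mm thick. rad: 0 = closed, flat over the lid's edge, 2 mm above it; 1.57 upright; starts leaning outwards at 1.75 to 2.1 (stop). Stays where left; about 2 N at the tip moves it: push it inwards from outside with closed fingers, then press down from above.
- clamp_left_tip (a point): Free end of the left clamp's arm, on its mid-plane.
- clamp_right (a joint): The same clamp mirrored, in the middle of the case's -y side, pivot at case y = -98 mm; same joint values.
- clamp_right_tip (a point): Free end of the right clamp's arm, on its mid-plane.
- ring: Round steel ring, 48 mm outside diameter, 8 mm thick bar, hanging on one of the rack's pegs. Not part of the job: it stays on its peg.
- filter0: White canister filter, 48 mm diameter, 68 mm high, standing; bystander.
- filter1: Yellow canister filter, same size; bystander.
- oil_bottle: Grey bottle, 60 mm diameter, 170 mm high; bystander.
- spanner: Steel spanner 180 mm long lying flat; bystander.
- grease_tub: White tub, 70 mm diameter, 70 mm high; bystander.
- carton: Small carton, 70 by 130 by 60 mm high; bystander.
- flange: Dark steel stub flange, 90 mm diameter, 30 mm high; bystander.
Not all that is in view belongs to the job. Leave any purple look-alike of the bracket0 alone.

How it is judged:
By the outcome, as a careful person would: the job done as asked, in the order asked, and still so for the second after the job is handed in, with the robot touching nothing.
Of bracket0, bracket1, bracket2, bracket3 only 2 to 4 are there at a start; the rules pass over those that are not, and their reading is None.
At some moment in a run one of lid may be knocked a few centimetres aside while the robot is not near it.
It also fails if it takes over 210 s, if anything falls off the work surface, if the arm or the gripper's body presses on something with over 40 N, if the wrist force passes 120 N, or if a joint passes its speed limit or range.

### The arm

A 6-joint arm with a two-finger parallel gripper is mounted at the origin on the work surface. World frame = base frame: x ahead of the robot, y to its left, z up, the work surface at z = 0. Lengths are in m, angles in rad, forces in N, time in s.
With the tool pointing down it reaches from about 0.3 to 0.775 m from the base axis. Payload 14.6 kg.
Tool frame: the origin (TCP) lies on the centre line of the jaws, within the pads' length; the fingertips stand 11 mm ahead of it and the grasp point (between the pads) lies 8 mm behind it; y points along the fingers, x is the direction in which the jaws open and shut, and the axes are right-handed (so a half turn about y gives the same grasp; the last joint's range is limited). The gripper opens to 94 mm and grips with 3 to 60 N. Pads are 16 mm wide; open, the fingers measure 119 mm over their backs; the gripper's body (75 mm by 177 mm) begins 78 mm behind the grasp point.
Start: joints at [-1.301, 0.3, 1.521, -0, 1.321, -0.067], TCP at [0.182, -0.519, 0.216] pointing down, gripper open.
Joint ranges: [-3.03, 3.03], [-0.79, 2.21], [0.23, 2.52], [-1.04, 4.18], [0, 3.07], [-2.55, 2.55]. Speed limits (rad/s): [2.22, 2.22, 2.57, 3.14, 3.14, 3.14].

### API

Orientations are given as [roll, pitch, yaw] about the fixed x, y, z axes, in that order (R = Rz(yaw) Ry(pitch) Rx(roll)).
In Python, from station import ctrl, imaging gives the robot as it stands. The module is installed in compiled form; this text tells all that it offers.
- The arm moves only by the tool apply_moves, never from a script. Its argument "deltas" is a list of rows, each an object with "dp": the shift along the tool's x, y, z in m, a list of three; "roll": the turn about the tool's y in rad; "grip": the closure, from -1 (fully open) to 1 (shut). In form: [{"dp": [tx, ty, tz], "roll": roll, "grip": grip}, ...]. A call has 1 to 10 rows; each row shifts and turns the commanded pose from where the row before left it, along the tool's axes as they then stand; what a row does not reach is not made up. A row lasts 1/8 s, in which the tool goes at most 62.5 mm and 10.7 degrees, less where a joint would pass 70% of its speed; a pose out of reach is approached as far as the arm can. A call with a gripper value outside its range is refused whole. The fingers move at their own pace and stop on an object; "newtons" is the grip in N (left out, the last holds). Time passes only in rows, so rows that do not move let the fingers close. It gives the time, the measured TCP pose, the force and the opening at its end, in the units of the state.
- ctrl.get_obs(): the state, without advancing time (a new reading comes with each control period).
- imaging.camera(name): name is "scene" or "top" or "wrist"; returns the picture (400x640x3 uint8, blue, green, red); there is no depth.
- imaging.camera_info(name): a dict with "K" (3x3 intrinsics, pixels), "world_from_camera" (4x4, takes a point from camera to world coordinates). Camera axes: x right, y down, z forward; pixel columns grow to the right and rows downward; lengths in m; the calibration is good to about 2 mm. A picture is of the moment at which its call begins: read the wrist's pose just before it. camera_info takes no time and is no camera call; for the wrist camera it gives the pose at the moment of the call.
- ctrl.hand_in(): hands the job in, once; it reports no verdict.
The state is a dict: "time_s": time; "qpos": joint angles; "joint_vel": joint speeds; "tau": joint torques, N m; "ee_pos": TCP position; "eef_rot": TCP orientation; "force": force on the tool from outside, world axes, zero at the start; "moment": the same for the moment, N m; "grip_width": finger opening in m.
Only numpy, scipy, OpenCV 4.12 (cv2) and the standard library are available. Lean on these libraries where they do the work, as an engineer would, in place of code of your own. Each camera call takes 0.05 s, during which the arm holds its last target. There are 200 camera calls.

## Working session

There is one attempt and no reset: what is moved stays moved. The work goes in short steps, Python scripts to look and compute and a tool call to move; the robot and the scene stay as the last step left them, time stands still between calls to the robot, and variables do not carry over. Pictures are saved under pics/ and viewed, about 12 in all and at most 16, crops included, and the job is handed in when it is done.

Besides the shell and the picture viewer there is one more tool, called after "Call:" as name([rows], argument=value, ...), one row to a line, values as JSON. apply_moves: Moves the arm, as the interface text tells. Its arguments: {"type":"object","properties":{"deltas":{"type":"array"},"newtons":{"type":"number"}},"required":["deltas"]}

```bash
mkdir -p pics; python3 - <<'E'
from station import ctrl, imaging
import cv2,numpy as np
o=ctrl.get_obs(); print(o)
for n in ["scene","top"]:
    i=imaging.camera_info(n); print(n,np.round(i["K"],2).tolist(),np.round(i["world_from_camera"],4).tolist())
    cv2.imwrite(f"pics/{n}0.png",imaging.camera(n))
print(np.round(imaging.camera_info("wrist")["world_from_camera"],4).tolist())
E
```

```text
{'time_s': 0.0, 'qpos': array([-1.30059240e+00,  3.00454624e-01,  1.52158378e+00, -1.20136008e-05,
        1.32069936e+00, -6.66136193e-02]), 'joint_vel': array([-0.00160733,  0.00067852, -0.00129384, -0.00043027,  0.00012417,
        0.00013424]), 'tau': array([-1.02736911e-03, -5.31805015e+01, -3.52732480e+01,  7.07761617e-02,
        2.43626320e-02, -1.29129930e-04]), 'ee_pos': array([ 0.18168685, -0.51885769,  0.21589422]), 'eef_rot': array([-1.57073171e+00,  1.14334875e-03, -1.23397576e+00]), 'force': array([-0.0078785 ,  0.35057941, -0.01863354]), 'moment': array([-0.0389457 ,  0.04206317, -0.02299489]), 'grip_width': 0.0939592041227618}
scene [[505.3, 0.0, 312.65], [0.0, 505.3, 193.14], [0.0, 0.0, 1.0]] [[0.4854, 0.533, -0.693, 1.5853], [0.8742, -0.2897, 0.3896, -0.5641], [0.007, -0.795, -0.6066, 0.9979], [0.0, 0.0, 0.0, 1.0]]
top [[415.44, 0.0, 324.75], [0.0, 415.44, 202.38], [0.0, 0.0, 1.0]] [[0.0173, -0.9923, 0.1226, 0.3911], [-0.9998, -0.0162, 0.0105, -0.0109], [-0.0084, -0.1228, -0.9924, 1.2393], [0.0, 0.0, 0.0, 1.0]]
[[0.3298, -0.9127, -0.2411, 0.2517], [-0.944, -0.3188, -0.0846, -0.4939], [0.0003, 0.2555, -0.9668, 0.3853], [0.0, 0.0, 0.0, 1.0]]
```

View pics/scene0.png

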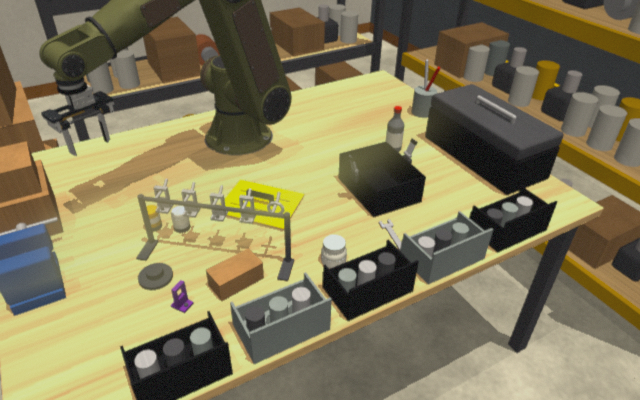

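View pics/top0.png

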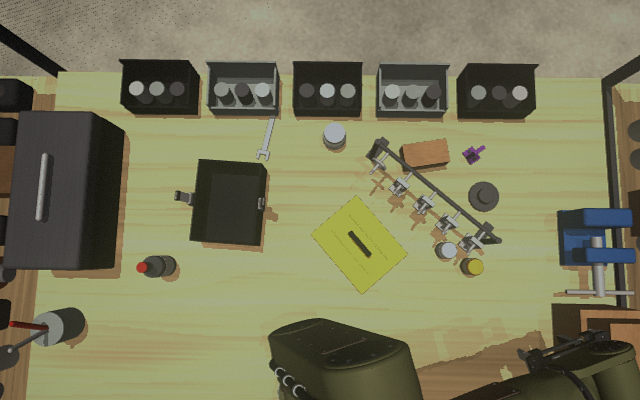

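The scene picture shows the rack at about (150-290, 195-270), the black case at (380,178), the lid at (262,203), and a purple look-alike at (181,297). In the top picture the rack bar runs from (377,147) to (490,235). The case is at (229,203), its clamps at (185,197) and (262,203), and the lid at (359,244). All five pegs carry something, so I'll enlarge to tell the ring from the brackets.

```bash
python3 - <<'E'
import cv2,numpy as np
a=cv2.imread("pics/top0.png")[125:265,355:510]; b=cv2.imread("pics/scene0.png")[170:280,130:300]
a=cv2.resize(a,(554,500),interpolation=cv2.INTER_CUBIC)
c=cv2.imread("pics/top0.png")[150:255,165:280]
c=cv2.resize(c,None,fx=5,fy=5,interpolation=cv2.INTER_CUBIC)
b=cv2.resize(b,None,fx=4.6,fy=4.6,interpolation=cv2.INTER_CUBIC)
for n,i in zip(["ctop","cscene","ccase"],[a,b,c]):
    cv2.imwrite(f"pics/{n}.png",i);print(i.shape)
E
```

```text
(500, 554, 3)
(506, 782, 3)
(525, 575, 3)
```

View pics/ctop.png

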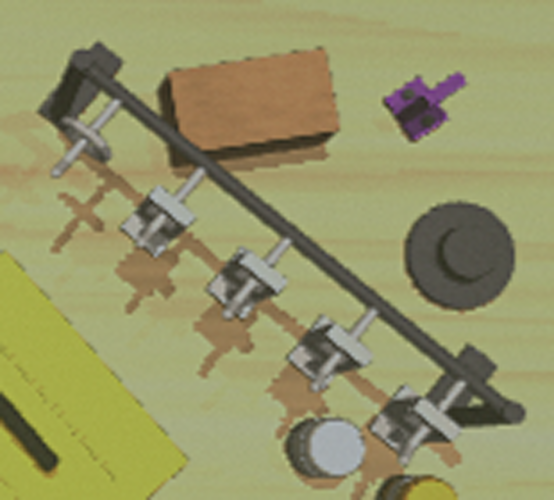

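View pics/cscene.png

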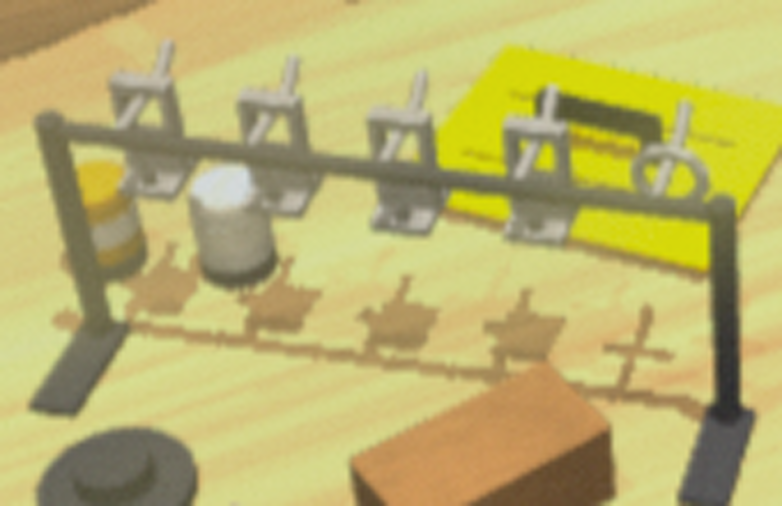

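View pics/ccase.png

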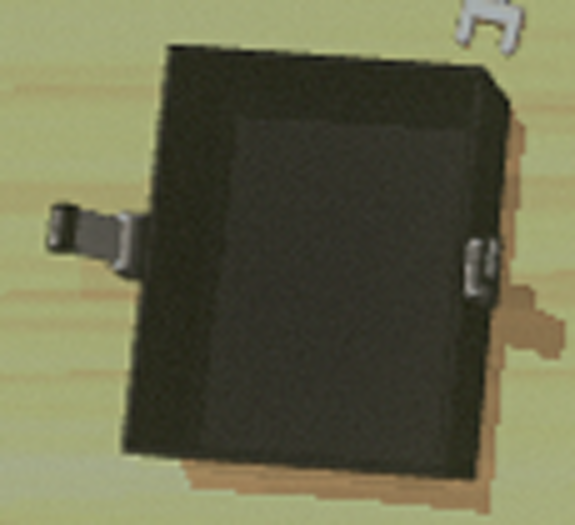

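The ring is on the peg nearest the rack's +y end, at ctop (85,137) and cscene (670,175). It is a round bar with no foot. Grey brackets with feet hang on the other four pegs, at ctop (158,222), (245,283), (330,348) and (415,425). The purple piece stands off the rack. Next I'll fit the rack and case poses.

```bash
cat > h.py <<'E'
import numpy as np, cv2
from scipy.optimize import least_squares
from station import ctrl, imaging
def proj(info,P):
    T=np.linalg.inv(info["world_from_camera"]); P=np.atleast_2d(P)
    p=(info["K"]@(P@T[:3,:3].T+T[:3,3]).T).T
    return p[:,:2]/p[:,2:]
def ray(info,uv,z):
    T=np.array(info["world_from_camera"]); d=T[:3,:3]@np.linalg.inv(info["K"])@np.array([*uv,1.])
    return T[:3,3]+d*(z-T[2,3])/d[2]
def w(pose,L):
    x,y,a=pose; L=np.atleast_2d(L); c,s=np.cos(a),np.sin(a)
    return np.c_[x+c*L[:,0]-s*L[:,1],y+s*L[:,0]+c*L[:,1],L[:,2]]
def fit(obs,p0):  # obs: list of (info, local pts, pixels)
    f=lambda p:np.concatenate([(proj(i,w(p,L))-px).ravel() for i,L,px in obs])
    r=least_squares(f,p0,loss="soft_l1"); return r.x,np.round(f(r.x).reshape(-1,2),1)
def goto(tgt,yaw):
    """moves in tool axes from present pose to world point (TCP), yaw"""
    o=ctrl.get_obs(); y0=o["eef_rot"][2]; d=np.array(tgt)-o["ee_pos"]; c,s=np.cos(y0),np.sin(y0)
    return dict(dp=np.round([c*d[0]+s*d[1],-d[2],-s*d[0]+c*d[1]],4).tolist(),roll=round(float(y0-yaw),4))
E
python3 - <<'E'
from h import *
T=imaging.camera_info("top");S=imaging.camera_info("scene")
ct=lambda u,v:(355+u/3.574,125+v/3.571); cs=lambda u,v:(130+u/4.6,170+v/4.6); cc=lambda u,v:(165+u/5,150+v/5)
# rack: post tops and peg tips
L=[[0,.2,.173],[0,-.2,.173]]; tips=[[-.082,y,.175] for y in (.16,.08,0,-.08,-.16)]
ot=(T,L+tips,[ct(88,58),ct(513,412),ct(57,173),ct(143,252),ct(232,313),ct(317,383),ct(398,450)])
os_=(S,L+tips,[cs(50,120)][:0]+[cs(722,203),cs(50,120)]+[cs(685,105),cs(551,90),cs(422,72),cs(293,58),cs(168,42)])
for obs in ([ot],[os_],[ot,os_]):
    p,r=fit(obs,[.55,-.25,-.7]); print("rack",np.round(p,4),r.tolist())
# case rim corners (outer) : +x+y, +x-y, -x-y, -x+y
L=np.array([[.115,.09,.1],[.115,-.09,.1],[-.115,.09,.1]])
p,r=fit([(T,L,[cc(168,45),cc(487,66),cc(125,455)])],[.6,.23,0]); print("case",np.round(p,4),r.tolist())
im=cv2.imread("pics/top0.png"); im=cv2.resize(im[130:310,160:430],None,fx=2.9,fy=2.9,interpolation=cv2.INTER_CUBIC)
def poly(P,col): 
    q=(proj(T,P)-[160,130]+.5)*2.9-.5; cv2.polylines(im,[q.astype(int).reshape(-1,1,2)],True,col,1)
sq=lambda a,b,z:[[a,b,z],[a,-b,z],[-a,-b,z],[-a,b,z]]
poly(w(p,sq(.115,.09,.1)),(0,0,255)); poly(w(p,sq(.115,.09,0)),(255,0,0)); poly(w(p,sq(.109,.084,.006)),(0,255,0))
# lid corners: yellow mask
g=cv2.imread("pics/top0.png"); h=cv2.cvtColor(g,cv2.COLOR_BGR2HSV); m=((h[...,0]>22)&(h[...,0]<34)&(h[...,1]>200)).astype(np.uint8)
c=max(cv2.findContours(m,cv2.RETR_EXTERNAL,cv2.CHAIN_APPROX_NONE)[0],key=cv2.contourArea); rr=cv2.minAreaRect(c); bx=cv2.boxPoints(rr); print(rr,bx.tolist())
X=np.array([ray(T,b,.014) for b in bx]); print(X.round(4).tolist(),np.linalg.norm(np.diff(X,axis=0),axis=1))
e=X[1]-X[0]; f_=X[2]-X[1]; l=e if np.hypot(*e[:2])>np.hypot(*f_[:2]) else f_; lp=[*X.mean(0)[:2],np.arctan2(l[1],l[0])]; print("lid",lp)
poly(w(lp,sq(.115,.09,.014)),(0,0,255)); poly(w(lp,sq(.045,.007,.05)),(255,0,0))
cv2.imwrite("pics/ov.png",im)
E
```

```text
rack [ 0.5618 -0.2941 -0.6923] [[-0.4, -0.8], [1.5, -0.6], [0.0, -0.2], [-0.2, -2.5], [-1.1, 0.5], [-0.5, 1.2], [1.6, 3.0]]
rack [ 0.5616 -0.2897 -0.6893] [[-0.2, 0.1], [-0.9, -0.1], [0.0, -0.2], [0.4, -0.3], [0.1, 0.2], [0.3, -0.0], [0.1, 0.2]]
rack [ 0.5619 -0.2915 -0.6925] [[-1.4, -0.9], [0.5, -0.6], [-1.0, -0.2], [-1.3, -2.5], [-2.1, 0.4], [-1.5, 1.2], [0.5, 3.0], [-0.9, 0.5], [-1.4, 0.0], [-0.5, 0.2], [-0.1, -0.0], [-0.4, 0.5], [-0.2, 0.2], [-0.4, 0.4]]
case [ 0.5294  0.273  -0.0495] [[0.0, 0.0], [0.1, -0.1], [-0.1, 0.1]]Traceback (most recent call last):
  File "<stdin>", line 20, in <module>
ValueError: max() iterable argument is empty
```

Call:
apply_moves([
  {"dp": [0, -0.007, 0], "roll": -0.18, "grip": -0.3},
  {"dp": [0, -0.007, 0], "roll": -0.18, "grip": -0.3},
  {"dp": [0, -0.007, 0], "roll": -0.18, "grip": -0.3},
  {"dp": [0, -0.007, 0], "roll": -0.18, "grip": -0.3},
  {"dp": [0, -0.007, 0], "roll": -0.18, "grip": -0.3},
  {"dp": [0, -0.007, 0], "roll": -0.18, "grip": -0.3},
  {"dp": [0, -0.007, 0], "roll": -0.18, "grip": -0.3},
  {"dp": [0, -0.007, 0], "roll": -0.18, "grip": -0.3},
  {"dp": [0, -0.007, 0], "roll": -0.18, "grip": -0.3},
  {"dp": [0, -0.007, 0], "roll": -0.18, "grip": -0.3},
], newtons=40)

```text
time_s: 1.35
ee_pos: [0.1817, -0.519, 0.2863]
eef_rot: [-1.57, -0.0, 0.572]
force: [0.2, -0.6, -0.3]
grip_width: 0.061
```

```bash
cat >> h.py <<'E'
RACK=(.5617,-.2905,-.691); CASE=(.5294,.273,-.0495)
E
python3 - <<'E'
from h import *
T=imaging.camera_info("top")
im=cv2.imread("pics/top0.png"); im=cv2.resize(im[130:310,160:430],None,fx=2.9,fy=2.9,interpolation=cv2.INTER_CUBIC)
def poly(P,col): 
    q=(proj(T,P)-[160,130]+.5)*2.9-.5; cv2.polylines(im,[q.astype(int).reshape(-1,1,2)],True,col,1)
sq=lambda a,b,z:[[a,b,z],[a,-b,z],[-a,-b,z],[-a,b,z]]
p=CASE
poly(w(p,sq(.115,.09,.1)),(0,0,255)); poly(w(p,sq(.115,.09,0)),(255,0,0)); poly(w(p,sq(.109,.084,.006)),(0,255,0))
L=[[.115,.09,.014],[.115,-.09,.014],[-.115,-.09,.014],[-.115,.09,.014]]
# lid corners read by eye: top(357,195) right(407,251) bottom(361,294) left(311,237)
lp,r=fit([(T,L,[(311,237),(357,195),(407,252),(361,294)])],[.5,-.08,-2.3]); print("lid",lp.round(4),r.tolist())
poly(w(lp,sq(.115,.09,.014)),(0,0,255)); poly(w(lp,sq(.045,.007,.05)),(255,0,0))
cv2.imwrite("pics/ov.png",im)
print(goto([*w(RACK,[-.04,-.16,0])[0,:2],.25],RACK[2]+np.pi/2), ctrl.get_obs()["ee_pos"],ctrl.get_obs()["eef_rot"])
E
```

```text
lid [ 0.419  -0.0501 -2.0757] [[80.0, 0.4], [4.0, 96.4], [-114.5, -0.5], [-37.8, -95.3]]
{'dp': [0.2786, 0.0363, -0.0239], 'roll': -0.3079} [ 0.18171591 -0.51897327  0.28630409] [-1.57005641e+00 -2.20363834e-04  5.71945589e-01]
```

View pics/ov.png

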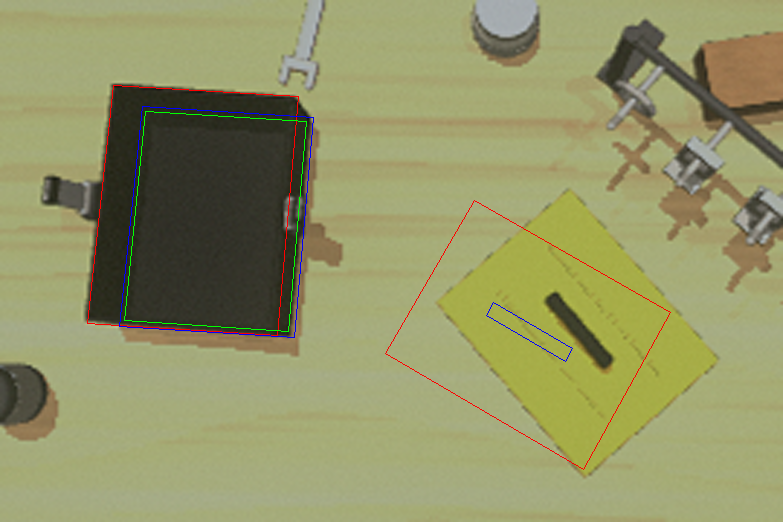

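The overlay matches the case's rim and floor well. The lid box is wrong because I ordered its corners wrongly. The lid's real corners in this picture are left (438,303), top (568,190), right (717,358) and bottom (587,476), so I'll redo that fit when I need it.

Call:
apply_moves([
  {"dp": [0.0465, 0, -0.004], "roll": 0, "grip": -0.3},
  {"dp": [0.0465, 0, -0.004], "roll": 0, "grip": -0.3},
  {"dp": [0.0465, 0, -0.004], "roll": 0, "grip": -0.3},
  {"dp": [0.0465, 0, -0.004], "roll": 0, "grip": -0.3},
  {"dp": [0.0465, 0, -0.004], "roll": 0, "grip": -0.3},
  {"dp": [0.0465, 0, -0.004], "roll": 0, "grip": -0.3},
  {"dp": [0, 0.01, 0], "roll": -0.154, "grip": -0.3},
  {"dp": [0, 0.01, 0], "roll": -0.154, "grip": -0.3},
  {"dp": [0, 0, 0], "roll": 0, "grip": -0.3},
])

```text
time_s: 2.48
ee_pos: [0.4299, -0.3895, 0.2655]
eef_rot: [-1.569, -0.0, 0.873]
force: [-1.5, 0.2, -0.2]
grip_width: 0.0614
```

```bash
python3 - <<'E'
from h import *
I=imaging.camera_info("wrist"); im=imaging.camera("wrist")
# expected bracket top edge outlines (z=.178)
for y in (-.16,-.08,0):
    P=w(RACK,[[-.034,y+.018,.178],[-.034,y-.018,.178],[-.046,y-.018,.178],[-.046,y+.018,.178]])
    cv2.polylines(im,[proj(I,P).astype(int).reshape(-1,1,2)],True,(0,0,255),1)
cv2.imwrite("pics/w1.png",im)
print(goto([*w(RACK,[-.04,-.16,0])[0,:2],.146],RACK[2]+np.pi/2))
E
```

```text
{'dp': [0.0003, 0.1202, 0.0017], 'roll': -0.0092}
```

View pics/w1.png

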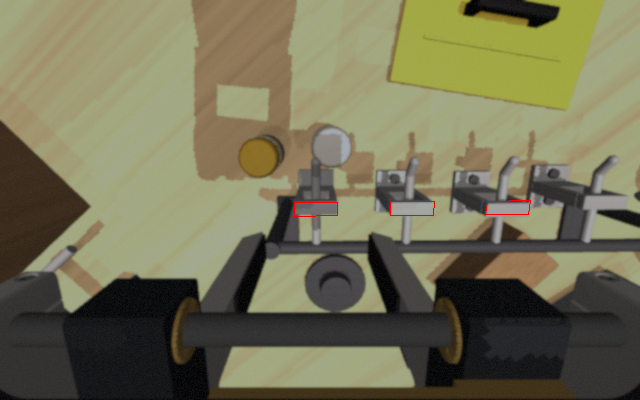

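The wrist view has the predicted top edges (red boxes at (316,208), (412,208) and (508,208)) sitting on the bracket tops, so the rack pose is good. I'll descend and grip.

Call:
apply_moves([
  {"dp": [0.0003, 0.03, 0.0017], "roll": -0.009, "grip": -0.3},
  {"dp": [0, 0.03, 0], "roll": 0, "grip": -0.3},
  {"dp": [0, 0.03, 0], "roll": 0, "grip": -0.3},
  {"dp": [0, 0.03, 0], "roll": 0, "grip": -0.3},
  {"dp": [0, 0, 0], "roll": 0, "grip": 0.6},
  {"dp": [0, 0, 0], "roll": 0, "grip": 0.6},
  {"dp": [0, 0, 0], "roll": 0, "grip": 0.6},
  {"dp": [0, 0, 0], "roll": 0, "grip": 0.6},
])

```text
time_s: 3.52
ee_pos: [0.4294, -0.3889, 0.1479]
eef_rot: [-1.573, 0.0, 0.883]
force: [-1.4, 0.3, 6.9]
grip_width: 0.0357
```

Call:
apply_moves([
  {"dp": [0, -0.008, 0], "roll": 0, "grip": 0.6},
  {"dp": [0, -0.007, 0], "roll": 0, "grip": 0.6},
  {"dp": [0, 0, 0.025], "roll": 0, "grip": 0.6},
  {"dp": [0, 0, 0.03], "roll": 0, "grip": 0.6},
  {"dp": [0, 0, 0.03], "roll": 0, "grip": 0.6},
  {"dp": [0, 0, 0.025], "roll": 0, "grip": 0.6},
  {"dp": [0, -0.03, 0], "roll": 0, "grip": 0.6},
  {"dp": [0, -0.04, 0], "roll": 0, "grip": 0.6},
  {"dp": [0, -0.03, 0], "roll": 0, "grip": 0.6},
])

```text
time_s: 4.65
ee_pos: [0.344, -0.3185, 0.2635]
eef_rot: [-1.572, 0.0, 0.883]
force: [-0.5, 0.0, -1.6]
grip_width: 0.0363
```

```bash
cat >> h.py <<'E'
def plan(cx,cy,z):
    y=CASE[2]; print(goto([*w(CASE,[cx,cy,0])[0,:2],z],y), ctrl.get_obs()["ee_pos"].round(4), round(ctrl.get_obs()["grip_width"],4))
def planr(ry,z): print(goto([*w(RACK,[-.04,ry,0])[0,:2],z],RACK[2]+np.pi/2), ctrl.get_obs()["ee_pos"].round(4))
E
python3 - <<'E'
from h import *
plan(-.045,-.04,.26)
y=CASE[2];o=ctrl.get_obs();d=w(CASE,[-.045,-.04,0])[0,:2]-o["ee_pos"][:2];print("world d",d)
E
```

```text
{'dp': [0.5158, 0.0035, 0.2446], 'roll': 0.9325} [ 0.344  -0.3185  0.2635] 0.0363
world d [0.13846621 0.55379934]
```

Call:
apply_moves([
  {"dp": [0.0516, 0, 0.0245], "roll": 0, "grip": 0.6},
  {"dp": [0.0516, 0, 0.0245], "roll": 0, "grip": 0.6},
  {"dp": [0.0516, 0, 0.0245], "roll": 0, "grip": 0.6},
  {"dp": [0.0516, 0, 0.0245], "roll": 0, "grip": 0.6},
  {"dp": [0.0516, 0, 0.0245], "roll": 0, "grip": 0.6},
  {"dp": [0.0516, 0, 0.0245], "roll": 0, "grip": 0.6},
  {"dp": [0.0516, 0, 0.0245], "roll": 0, "grip": 0.6},
  {"dp": [0.0516, 0, 0.0245], "roll": 0, "grip": 0.6},
  {"dp": [0.0516, 0, 0.0245], "roll": 0, "grip": 0.6},
  {"dp": [0.0516, 0, 0.0245], "roll": 0, "grip": 0.6},
])

```text
time_s: 5.9
ee_pos: [0.4823, 0.2376, 0.2619]
eef_rot: [-1.571, -0.0, 0.883]
force: [1.5, -0.5, -1.8]
grip_width: 0.0357
```

Call:
apply_moves([
  {"dp": [0, 0, 0], "roll": 0.155, "grip": 0.6},
  {"dp": [0, 0, 0], "roll": 0.155, "grip": 0.6},
  {"dp": [0, 0, 0], "roll": 0.155, "grip": 0.6},
  {"dp": [0, 0, 0], "roll": 0.155, "grip": 0.6},
  {"dp": [0, 0, 0], "roll": 0.155, "grip": 0.6},
  {"dp": [0, 0, 0], "roll": 0.157, "grip": 0.6},
  {"dp": [0, 0, 0], "roll": 0, "grip": 0.6},
])

```text
time_s: 6.78
ee_pos: [0.4822, 0.2357, 0.2617]
eef_rot: [-1.571, 0.0, -0.048]
force: [0.5, -0.3, -3.4]
grip_width: 0.0362
```

```bash
python3 - <<'E'
from h import *
plan(-.045,-.04,.054)
cv2.imwrite("pics/w2.png",imaging.camera("wrist"))
E
```

```text
{'dp': [0.0003, 0.2077, -0.0004], 'roll': 0.0015} [0.4822 0.2357 0.2617] 0.0362
```

View pics/w2.png

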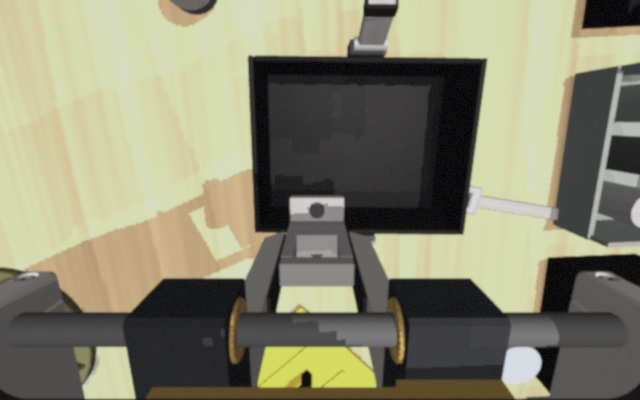

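The bracket is held upright with its foot at (317,208), and the case mouth spans about (252-485, 58-232). I'll lower it.

Call:
apply_moves([
  {"dp": [0, 0.045, 0], "roll": 0, "grip": 0.6},
  {"dp": [0, 0.045, 0], "roll": 0, "grip": 0.6},
  {"dp": [0, 0.045, 0], "roll": 0, "grip": 0.6},
  {"dp": [0, 0.045, 0], "roll": 0, "grip": 0.6},
  {"dp": [0, 0.018, 0], "roll": 0, "grip": 0.6},
  {"dp": [0, 0.008, 0], "roll": 0, "grip": 0.6},
  {"dp": [0, 0, 0], "roll": 0, "grip": 0.6},
])

```text
time_s: 7.7
ee_pos: [0.4828, 0.2359, 0.0564]
eef_rot: [-1.57, -0.001, -0.048]
force: [0.6, 0.4, -2.3]
grip_width: 0.0358
```

Call:
apply_moves([
  {"dp": [0, 0.002, 0], "roll": 0, "grip": 0.6},
  {"dp": [0, 0.001, 0], "roll": 0, "grip": 0.6},
])

```text
time_s: 7.95
ee_pos: [0.4826, 0.2358, 0.0532]
eef_rot: [-1.57, -0.001, -0.049]
force: [0.6, -0.6, -2.2]
grip_width: 0.0354
```

Call:
apply_moves([
  {"dp": [0, 0.002, 0], "roll": 0, "grip": 0.6},
  {"dp": [0, 0.001, 0], "roll": 0, "grip": 0.6},
  {"dp": [0, 0, 0], "roll": 0, "grip": 0.6},
])

```text
time_s: 8.32
ee_pos: [0.4824, 0.2357, 0.0502]
eef_rot: [-1.571, -0.0, -0.049]
force: [-4.0, -1.1, 6.8]
grip_width: 0.0357
```

Call:
apply_moves([
  {"dp": [0, 0, 0], "roll": 0, "grip": -0.25},
  {"dp": [0, 0, 0], "roll": 0, "grip": -0.25},
  {"dp": [0, -0.02, 0], "roll": 0, "grip": -0.25},
  {"dp": [0, -0.04, 0], "roll": 0, "grip": -0.25},
  {"dp": [0, -0.05, 0], "roll": 0, "grip": -0.25},
  {"dp": [0, -0.05, 0], "roll": 0, "grip": -0.25},
  {"dp": [0, -0.05, 0], "roll": 0, "grip": -0.25},
  {"dp": [0, 0, 0], "roll": 0, "grip": -0.25},
])

```text
time_s: 9.32
ee_pos: [0.4833, 0.2361, 0.2631]
eef_rot: [-1.568, -0.006, -0.049]
force: [0.4, -0.7, -0.6]
grip_width: 0.0584
```

```bash
python3 - <<'E'
from h import *
planr(-.08,.26)
E
```

```text
{'dp': [0.0241, 0.0031, -0.5622], 'roll': -0.9287} [0.4833 0.2361 0.2631]
```

Call:
apply_moves([
  {"dp": [0.0024, 0, -0.0562], "roll": 0, "grip": -0.3},
  {"dp": [0.0024, 0, -0.0562], "roll": 0, "grip": -0.3},
  {"dp": [0.0024, 0, -0.0562], "roll": 0, "grip": -0.3},
  {"dp": [0.0024, 0, -0.0562], "roll": 0, "grip": -0.3},
  {"dp": [0.0024, 0, -0.0562], "roll": 0, "grip": -0.3},
  {"dp": [0.0024, 0, -0.0562], "roll": 0, "grip": -0.3},
  {"dp": [0.0024, 0, -0.0562], "roll": 0, "grip": -0.3},
  {"dp": [0.0024, 0, -0.0562], "roll": 0, "grip": -0.3},
  {"dp": [0.0024, 0, -0.0562], "roll": 0, "grip": -0.3},
  {"dp": [0.0024, 0, -0.0562], "roll": 0, "grip": -0.3},
])

```text
time_s: 10.58
ee_pos: [0.4782, -0.3286, 0.2581]
eef_rot: [-1.57, 0.001, -0.049]
force: [0.8, 0.1, -0.0]
grip_width: 0.0612
```

Call:
apply_moves([
  {"dp": [0, 0, 0], "roll": -0.155, "grip": -0.3},
  {"dp": [0, 0, 0], "roll": -0.155, "grip": -0.3},
  {"dp": [0, 0, 0], "roll": -0.155, "grip": -0.3},
  {"dp": [0, 0, 0], "roll": -0.155, "grip": -0.3},
  {"dp": [0, 0, 0], "roll": -0.155, "grip": -0.3},
  {"dp": [0, 0, 0], "roll": -0.154, "grip": -0.3},
  {"dp": [0, 0, 0], "roll": 0, "grip": -0.3},
])

```text
time_s: 11.45
ee_pos: [0.4785, -0.3267, 0.2582]
eef_rot: [-1.569, 0.0, 0.879]
force: [0.0, 0.2, 0.9]
grip_width: 0.061
```

```bash
python3 - <<'E'
from h import *
planr(-.08,.148)
E
```

```text
{'dp': [0.0009, 0.1102, -0.001], 'roll': -0.0007} [ 0.4785 -0.3267  0.2582]
```

Call:
apply_moves([
  {"dp": [0.0009, 0.03, -0.001], "roll": 0, "grip": -0.3},
  {"dp": [0, 0.03, 0], "roll": 0, "grip": -0.3},
  {"dp": [0, 0.03, 0], "roll": 0, "grip": -0.3},
  {"dp": [0, 0.021, 0], "roll": 0, "grip": -0.3},
  {"dp": [0, 0, 0], "roll": 0, "grip": 0.6},
  {"dp": [0, 0, 0], "roll": 0, "grip": 0.6},
  {"dp": [0, 0, 0], "roll": 0, "grip": 0.6},
  {"dp": [0, 0, 0], "roll": 0, "grip": 0.6},
])

```text
time_s: 12.45
ee_pos: [0.4803, -0.3271, 0.1494]
eef_rot: [-1.572, 0.0, 0.88]
force: [-0.3, -0.6, 3.0]
grip_width: 0.0357
```

Call:
apply_moves([
  {"dp": [0, -0.008, 0], "roll": 0, "grip": 0.6},
  {"dp": [0, -0.007, 0], "roll": 0, "grip": 0.6},
  {"dp": [0, 0, 0.025], "roll": 0, "grip": 0.6},
  {"dp": [0, 0, 0.03], "roll": 0, "grip": 0.6},
  {"dp": [0, 0, 0.03], "roll": 0, "grip": 0.6},
  {"dp": [0, 0, 0.025], "roll": 0, "grip": 0.6},
  {"dp": [0, -0.03, 0], "roll": 0, "grip": 0.6},
  {"dp": [0, -0.04, 0], "roll": 0, "grip": 0.6},
  {"dp": [0, -0.03, 0], "roll": 0, "grip": 0.6},
])

```text
time_s: 13.58
ee_pos: [0.3953, -0.2567, 0.2656]
eef_rot: [-1.572, -0.0, 0.88]
force: [0.7, -0.1, -1.4]
grip_width: 0.0353
```

```bash
python3 - <<'E'
from h import *
plan(.045,-.04,.26)
E
```

```text
{'dp': [0.4886, 0.0056, 0.1742], 'roll': 0.9295} [ 0.3953 -0.2567  0.2656] 0.0353
```

Call:
apply_moves([
  {"dp": [0.0543, 0, 0.0194], "roll": 0, "grip": 0.6},
  {"dp": [0.0543, 0, 0.0194], "roll": 0, "grip": 0.6},
  {"dp": [0.0543, 0, 0.0194], "roll": 0, "grip": 0.6},
  {"dp": [0.0543, 0, 0.0194], "roll": 0, "grip": 0.6},
  {"dp": [0.0543, 0, 0.0194], "roll": 0, "grip": 0.6},
  {"dp": [0.0543, 0, 0.0194], "roll": 0, "grip": 0.6},
  {"dp": [0.0543, 0, 0.0194], "roll": 0, "grip": 0.6},
  {"dp": [0.0543, 0, 0.0194], "roll": 0, "grip": 0.6},
  {"dp": [0.0543, 0, 0.0194], "roll": 0, "grip": 0.6},
])

```text
time_s: 14.7
ee_pos: [0.5724, 0.2331, 0.264]
eef_rot: [-1.571, -0.0, 0.88]
force: [1.2, -0.1, -1.1]
grip_width: 0.0356
```

Call:
apply_moves([
  {"dp": [0, 0, 0], "roll": 0.155, "grip": 0.6},
  {"dp": [0, 0, 0], "roll": 0.155, "grip": 0.6},
  {"dp": [0, 0, 0], "roll": 0.155, "grip": 0.6},
  {"dp": [0, 0, 0], "roll": 0.155, "grip": 0.6},
  {"dp": [0, 0, 0], "roll": 0.155, "grip": 0.6},
  {"dp": [0, 0, 0], "roll": 0.155, "grip": 0.6},
  {"dp": [0, 0, 0], "roll": 0, "grip": 0.6},
])

```text
time_s: 15.58
ee_pos: [0.5721, 0.2312, 0.2638]
eef_rot: [-1.571, -0.0, -0.049]
force: [-0.4, 0.0, -1.4]
grip_width: 0.036
```

```bash
python3 - <<'E'
from h import *
plan(.045,-.04,.054)
E
```

```text
{'dp': [0.0003, 0.2098, -0.0004], 'roll': 0.0004} [0.5721 0.2312 0.2638] 0.036
```

Call:
apply_moves([
  {"dp": [0, 0.045, 0], "roll": 0, "grip": 0.6},
  {"dp": [0, 0.045, 0], "roll": 0, "grip": 0.6},
  {"dp": [0, 0.045, 0], "roll": 0, "grip": 0.6},
  {"dp": [0, 0.045, 0], "roll": 0, "grip": 0.6},
  {"dp": [0, 0.02, 0], "roll": 0, "grip": 0.6},
  {"dp": [0, 0.009, 0], "roll": 0, "grip": 0.6},
  {"dp": [0, 0.001, 0], "roll": 0, "grip": 0.6},
  {"dp": [0, 0, 0], "roll": 0, "grip": 0.6},
])

```text
time_s: 16.58
ee_pos: [0.5728, 0.2314, 0.0549]
eef_rot: [-1.57, -0.002, -0.05]
force: [0.2, -0.3, -1.2]
grip_width: 0.0358
```

Call:
apply_moves([
  {"dp": [0, 0.001, 0], "roll": 0, "grip": 0.6},
  {"dp": [0, 0.001, 0], "roll": 0, "grip": 0.6},
])

```text
time_s: 16.82
ee_pos: [0.5723, 0.2313, 0.0519]
eef_rot: [-1.571, -0.001, -0.05]
force: [0.0, 0.2, -1.9]
grip_width: 0.036
```

Call:
apply_moves([
  {"dp": [0, 0.001, 0], "roll": 0, "grip": 0.6},
  {"dp": [0, 0.0005, 0], "roll": 0, "grip": 0.6},
  {"dp": [0, 0, 0], "roll": 0, "grip": 0.6},
])

```text
time_s: 17.2
ee_pos: [0.5723, 0.2314, 0.0515]
eef_rot: [-1.57, -0.001, -0.05]
force: [-5.4, -2.3, 13.9]
grip_width: 0.0358
```

Contact again, so I release, rise and go back for the third.

Call:
apply_moves([
  {"dp": [0, 0, 0], "roll": 0, "grip": -0.25},
  {"dp": [0, 0, 0], "roll": 0, "grip": -0.25},
  {"dp": [0, -0.02, 0], "roll": 0, "grip": -0.25},
  {"dp": [0, -0.04, 0], "roll": 0, "grip": -0.25},
  {"dp": [0, -0.05, 0], "roll": 0, "grip": -0.25},
  {"dp": [0, -0.05, 0], "roll": 0, "grip": -0.25},
  {"dp": [0, -0.05, 0], "roll": 0, "grip": -0.25},
  {"dp": [0, 0, 0], "roll": 0, "grip": -0.25},
])

```text
time_s: 18.2
ee_pos: [0.573, 0.2315, 0.2657]
eef_rot: [-1.568, -0.008, -0.05]
force: [-0.8, -0.5, -0.0]
grip_width: 0.0586
```

```bash
python3 - <<'E'
from h import *
planr(0,.26)
E
```

```text
{'dp': [-0.0173, 0.0057, -0.498], 'roll': -0.9297} [0.573  0.2315 0.2657]
```

Call:
apply_moves([
  {"dp": [-0.0019, 0.0006, -0.0553], "roll": 0, "grip": -0.3},
  {"dp": [-0.0019, 0.0006, -0.0553], "roll": 0, "grip": -0.3},
  {"dp": [-0.0019, 0.0006, -0.0553], "roll": 0, "grip": -0.3},
  {"dp": [-0.0019, 0.0006, -0.0553], "roll": 0, "grip": -0.3},
  {"dp": [-0.0019, 0.0006, -0.0553], "roll": 0, "grip": -0.3},
  {"dp": [-0.0019, 0.0006, -0.0553], "roll": 0, "grip": -0.3},
  {"dp": [-0.0019, 0.0006, -0.0553], "roll": 0, "grip": -0.3},
  {"dp": [-0.0019, 0.0006, -0.0553], "roll": 0, "grip": -0.3},
  {"dp": [-0.0019, 0.0006, -0.0553], "roll": 0, "grip": -0.3},
])

```text
time_s: 19.32
ee_pos: [0.5295, -0.2667, 0.2546]
eef_rot: [-1.571, 0.0, -0.05]
force: [0.9, -0.2, 0.4]
grip_width: 0.0612
```

Call:
apply_moves([
  {"dp": [0, 0, 0], "roll": -0.155, "grip": -0.3},
  {"dp": [0, 0, 0], "roll": -0.155, "grip": -0.3},
  {"dp": [0, 0, 0], "roll": -0.155, "grip": -0.3},
  {"dp": [0, 0, 0], "roll": -0.155, "grip": -0.3},
  {"dp": [0, 0, 0], "roll": -0.155, "grip": -0.3},
  {"dp": [0, 0, 0], "roll": -0.155, "grip": -0.3},
  {"dp": [0, 0, 0], "roll": 0, "grip": -0.3},
])

```text
time_s: 20.2
ee_pos: [0.5299, -0.2649, 0.2545]
eef_rot: [-1.57, 0.0, 0.879]
force: [-1.0, 0.5, 0.0]
grip_width: 0.0611
```

```bash
python3 - <<'E'
from h import *
planr(0,.148)
E
```

```text
{'dp': [0.0005, 0.1065, -0.0008], 'roll': -0.0008} [ 0.5299 -0.2649  0.2545]
```

Call:
apply_moves([
  {"dp": [0.0005, 0.03, -0.0008], "roll": 0, "grip": -0.3},
  {"dp": [0, 0.03, 0], "roll": 0, "grip": -0.3},
  {"dp": [0, 0.03, 0], "roll": 0, "grip": -0.3},
  {"dp": [0, 0.0165, 0], "roll": 0, "grip": -0.3},
  {"dp": [0, 0, 0], "roll": 0, "grip": 0.6},
  {"dp": [0, 0, 0], "roll": 0, "grip": 0.6},
  {"dp": [0, 0, 0], "roll": 0, "grip": 0.6},
  {"dp": [0, 0, 0], "roll": 0, "grip": 0.6},
])

```text
time_s: 21.2
ee_pos: [0.5314, -0.2654, 0.1491]
eef_rot: [-1.573, -0.0, 0.88]
force: [-0.1, -1.1, 4.6]
grip_width: 0.0358
```

Call:
apply_moves([
  {"dp": [0, -0.008, 0], "roll": 0, "grip": 0.6},
  {"dp": [0, -0.007, 0], "roll": 0, "grip": 0.6},
  {"dp": [0, 0, 0.025], "roll": 0, "grip": 0.6},
  {"dp": [0, 0, 0.03], "roll": 0, "grip": 0.6},
  {"dp": [0, 0, 0.03], "roll": 0, "grip": 0.6},
  {"dp": [0, 0, 0.025], "roll": 0, "grip": 0.6},
  {"dp": [0, -0.03, 0], "roll": 0, "grip": 0.6},
  {"dp": [0, -0.04, 0], "roll": 0, "grip": 0.6},
  {"dp": [0, -0.03, 0], "roll": 0, "grip": 0.6},
])

```text
time_s: 22.32
ee_pos: [0.4463, -0.195, 0.2652]
eef_rot: [-1.572, -0.0, 0.88]
force: [-0.6, 0.4, -1.2]
grip_width: 0.0359
```

```bash
python3 - <<'E'
from h import *
plan(-.045,.04,.26)
E
```

```text
{'dp': [0.4188, 0.0052, 0.2941], 'roll': 0.9296} [ 0.4463 -0.195   0.2652] 0.0359
```

Call:
apply_moves([
  {"dp": [0.0465, 0, 0.0327], "roll": 0, "grip": 0.6},
  {"dp": [0.0465, 0, 0.0327], "roll": 0, "grip": 0.6},
  {"dp": [0.0465, 0, 0.0327], "roll": 0, "grip": 0.6},
  {"dp": [0.0465, 0, 0.0327], "roll": 0, "grip": 0.6},
  {"dp": [0.0465, 0, 0.0327], "roll": 0, "grip": 0.6},
  {"dp": [0.0465, 0, 0.0327], "roll": 0, "grip": 0.6},
  {"dp": [0.0465, 0, 0.0327], "roll": 0, "grip": 0.6},
  {"dp": [0.0465, 0, 0.0327], "roll": 0, "grip": 0.6},
  {"dp": [0.0465, 0, 0.0327], "roll": 0, "grip": 0.6},
])

```text
time_s: 23.45
ee_pos: [0.4859, 0.3169, 0.2635]
eef_rot: [-1.571, -0.0, 0.88]
force: [0.5, -0.3, -1.5]
grip_width: 0.0356
```

Call:
apply_moves([
  {"dp": [0, 0, 0], "roll": 0.155, "grip": 0.6},
  {"dp": [0, 0, 0], "roll": 0.155, "grip": 0.6},
  {"dp": [0, 0, 0], "roll": 0.155, "grip": 0.6},
  {"dp": [0, 0, 0], "roll": 0.155, "grip": 0.6},
  {"dp": [0, 0, 0], "roll": 0.155, "grip": 0.6},
  {"dp": [0, 0, 0], "roll": 0.155, "grip": 0.6},
  {"dp": [0, 0, 0], "roll": 0, "grip": 0.6},
])

```text
time_s: 24.32
ee_pos: [0.486, 0.315, 0.2633]
eef_rot: [-1.571, -0.0, -0.049]
force: [0.0, 0.2, -1.8]
grip_width: 0.0358
```

```bash
python3 - <<'E'
from h import *
plan(-.045,.04,.054)
im=imaging.camera("top")[140:320,150:430]; cv2.imwrite("pics/t2.png",cv2.resize(im,None,fx=2.8,fy=2.8,interpolation=cv2.INTER_CUBIC))
E
```

```text
{'dp': [0.0004, 0.2093, 0.0002], 'roll': 0.0005} [0.486  0.315  0.2633] 0.0358
```

View pics/t2.png

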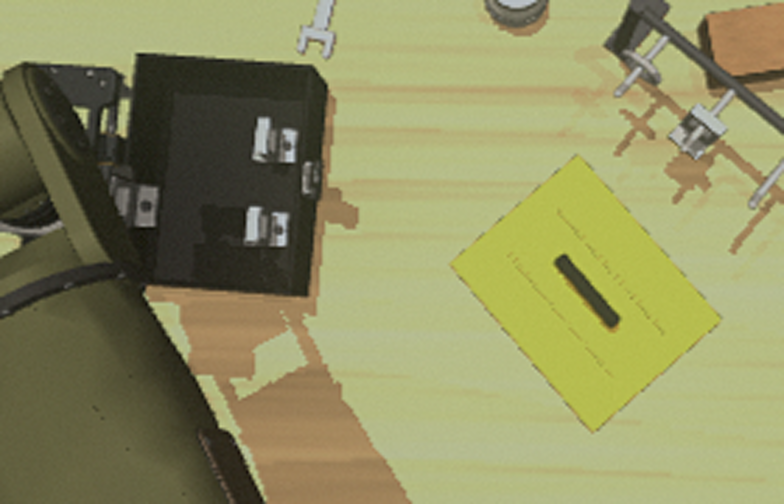

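Both placed brackets stand upright at (275,140) and (267,227), and the lid has not moved: (452,264), (577,155), (720,318), (595,431). I'll lower the third.

Call:
apply_moves([
  {"dp": [0, 0.045, 0], "roll": 0, "grip": 0.6},
  {"dp": [0, 0.045, 0], "roll": 0, "grip": 0.6},
  {"dp": [0, 0.045, 0], "roll": 0, "grip": 0.6},
  {"dp": [0, 0.045, 0], "roll": 0, "grip": 0.6},
  {"dp": [0, 0.02, 0], "roll": 0, "grip": 0.6},
  {"dp": [0, 0.009, 0], "roll": 0, "grip": 0.6},
  {"dp": [0, 0.002, 0], "roll": 0, "grip": 0.6},
  {"dp": [0, 0, 0], "roll": 0, "grip": 0.6},
])

```text
time_s: 25.38
ee_pos: [0.4865, 0.3152, 0.053]
eef_rot: [-1.57, -0.001, -0.049]
force: [1.8, -0.8, -1.6]
grip_width: 0.0356
```

Call:
apply_moves([
  {"dp": [0, 0.001, 0], "roll": 0, "grip": 0.6},
  {"dp": [0, 0.001, 0], "roll": 0, "grip": 0.6},
  {"dp": [0, 0, 0], "roll": 0, "grip": 0.6},
])

```text
time_s: 25.75
ee_pos: [0.4865, 0.3152, 0.0513]
eef_rot: [-1.57, -0.001, -0.05]
force: [-1.9, -1.5, 8.2]
grip_width: 0.0359
```

Call:
apply_moves([
  {"dp": [0, 0, 0], "roll": 0, "grip": -0.25},
  {"dp": [0, 0, 0], "roll": 0, "grip": -0.25},
  {"dp": [0, -0.02, 0], "roll": 0, "grip": -0.25},
  {"dp": [0, -0.04, 0], "roll": 0, "grip": -0.25},
  {"dp": [0, -0.05, 0], "roll": 0, "grip": -0.25},
  {"dp": [0, -0.05, 0], "roll": 0, "grip": -0.25},
  {"dp": [0, -0.05, 0], "roll": 0, "grip": -0.25},
  {"dp": [0, 0, 0], "roll": 0, "grip": -0.25},
])

```text
time_s: 26.75
ee_pos: [0.4871, 0.3156, 0.2641]
eef_rot: [-1.567, -0.006, -0.05]
force: [-0.6, -0.4, 0.0]
grip_width: 0.0587
```

```bash
python3 - <<'E'
from h import *
planr(.08,.26)
E
```

```text
{'dp': [0.1206, 0.0041, -0.5135], 'roll': -0.9297} [0.4871 0.3156 0.2641]
```

Call:
apply_moves([
  {"dp": [0.012, 0.0004, -0.0513], "roll": 0, "grip": -0.3},
  {"dp": [0.012, 0.0004, -0.0513], "roll": 0, "grip": -0.3},
  {"dp": [0.012, 0.0004, -0.0513], "roll": 0, "grip": -0.3},
  {"dp": [0.012, 0.0004, -0.0513], "roll": 0, "grip": -0.3},
  {"dp": [0.012, 0.0004, -0.0513], "roll": 0, "grip": -0.3},
  {"dp": [0.012, 0.0004, -0.0513], "roll": 0, "grip": -0.3},
  {"dp": [0.012, 0.0004, -0.0513], "roll": 0, "grip": -0.3},
  {"dp": [0.012, 0.0004, -0.0513], "roll": 0, "grip": -0.3},
  {"dp": [0.012, 0.0004, -0.0513], "roll": 0, "grip": -0.3},
  {"dp": [0.012, 0.0004, -0.0513], "roll": 0, "grip": -0.3},
])

```text
time_s: 28.0
ee_pos: [0.5802, -0.205, 0.2548]
eef_rot: [-1.57, 0.001, -0.05]
force: [0.8, 0.3, 0.3]
grip_width: 0.0611
```

Call:
apply_moves([
  {"dp": [0, 0, 0], "roll": -0.155, "grip": -0.3},
  {"dp": [0, 0, 0], "roll": -0.155, "grip": -0.3},
  {"dp": [0, 0, 0], "roll": -0.155, "grip": -0.3},
  {"dp": [0, 0, 0], "roll": -0.155, "grip": -0.3},
  {"dp": [0, 0, 0], "roll": -0.155, "grip": -0.3},
  {"dp": [0, 0, 0], "roll": -0.155, "grip": -0.3},
  {"dp": [0, 0, 0], "roll": 0, "grip": -0.3},
])

```text
time_s: 28.88
ee_pos: [0.5801, -0.2033, 0.255]
eef_rot: [-1.569, 0.0, 0.879]
force: [-0.0, 0.4, 0.2]
grip_width: 0.0613
```

```bash
python3 - <<'E'
from h import *
planr(.08,.148)
E
```

```text
{'dp': [0.001, 0.107, -0.0014], 'roll': -0.0007} [ 0.5801 -0.2033  0.255 ]
```

Call:
apply_moves([
  {"dp": [0.001, 0.03, -0.0014], "roll": 0, "grip": -0.3},
  {"dp": [0, 0.03, 0], "roll": 0, "grip": -0.3},
  {"dp": [0, 0.03, 0], "roll": 0, "grip": -0.3},
  {"dp": [0, 0.017, 0], "roll": 0, "grip": -0.3},
  {"dp": [0, 0, 0], "roll": 0, "grip": 0.6},
  {"dp": [0, 0, 0], "roll": 0, "grip": 0.6},
  {"dp": [0, 0, 0], "roll": 0, "grip": 0.6},
  {"dp": [0, 0, 0], "roll": 0, "grip": 0.6},
])

```text
time_s: 29.88
ee_pos: [0.5824, -0.2037, 0.1501]
eef_rot: [-1.572, -0.0, 0.88]
force: [-1.0, 0.1, 5.9]
grip_width: 0.0359
```

Call:
apply_moves([
  {"dp": [0, -0.008, 0], "roll": 0, "grip": 0.6},
  {"dp": [0, -0.007, 0], "roll": 0, "grip": 0.6},
  {"dp": [0, 0, 0.025], "roll": 0, "grip": 0.6},
  {"dp": [0, 0, 0.03], "roll": 0, "grip": 0.6},
  {"dp": [0, 0, 0.03], "roll": 0, "grip": 0.6},
  {"dp": [0, 0, 0.025], "roll": 0, "grip": 0.6},
  {"dp": [0, -0.03, 0], "roll": 0, "grip": 0.6},
  {"dp": [0, -0.04, 0], "roll": 0, "grip": 0.6},
  {"dp": [0, -0.03, 0], "roll": 0, "grip": 0.6},
])

```text
time_s: 31.0
ee_pos: [0.4973, -0.1333, 0.2662]
eef_rot: [-1.572, -0.001, 0.88]
force: [-0.9, -0.1, -2.7]
grip_width: 0.0358
```

```bash
python3 - <<'E'
from h import *
plan(.045,.04,.26)
E
```

```text
{'dp': [0.3926, 0.0062, 0.222], 'roll': 0.9295} [ 0.4973 -0.1333  0.2662] 0.0358
```

Call:
apply_moves([
  {"dp": [0.0491, 0, 0.0278], "roll": 0, "grip": 0.6},
  {"dp": [0.0491, 0, 0.0278], "roll": 0, "grip": 0.6},
  {"dp": [0.0491, 0, 0.0278], "roll": 0, "grip": 0.6},
  {"dp": [0.0491, 0, 0.0278], "roll": 0, "grip": 0.6},
  {"dp": [0.0491, 0, 0.0278], "roll": 0, "grip": 0.6},
  {"dp": [0.0491, 0, 0.0278], "roll": 0, "grip": 0.6},
  {"dp": [0.0491, 0, 0.0278], "roll": 0, "grip": 0.6},
  {"dp": [0.0491, 0, 0.0278], "roll": 0, "grip": 0.6},
])

```text
time_s: 32.0
ee_pos: [0.5761, 0.3129, 0.2645]
eef_rot: [-1.571, -0.0, 0.88]
force: [-0.1, 0.4, -1.6]
grip_width: 0.0358
```

Call:
apply_moves([
  {"dp": [0, 0, 0], "roll": 0.155, "grip": 0.6},
  {"dp": [0, 0, 0], "roll": 0.155, "grip": 0.6},
  {"dp": [0, 0, 0], "roll": 0.155, "grip": 0.6},
  {"dp": [0, 0, 0], "roll": 0.155, "grip": 0.6},
  {"dp": [0, 0, 0], "roll": 0.155, "grip": 0.6},
  {"dp": [0, 0, 0], "roll": 0.155, "grip": 0.6},
  {"dp": [0, 0, 0], "roll": 0, "grip": 0.6},
])

```text
time_s: 32.88
ee_pos: [0.5761, 0.311, 0.2642]
eef_rot: [-1.571, 0.0, -0.049]
force: [-0.2, -0.1, -1.4]
grip_width: 0.0355
```

```bash
python3 - <<'E'
from h import *
plan(.045,.04,.054)
E
```

```text
{'dp': [0.0003, 0.2102, -0.0003], 'roll': 0.0005} [0.5761 0.311  0.2642] 0.0355
```

Call:
apply_moves([
  {"dp": [0, 0.045, 0], "roll": 0, "grip": 0.6},
  {"dp": [0, 0.045, 0], "roll": 0, "grip": 0.6},
  {"dp": [0, 0.045, 0], "roll": 0, "grip": 0.6},
  {"dp": [0, 0.045, 0], "roll": 0, "grip": 0.6},
  {"dp": [0, 0.02, 0], "roll": 0, "grip": 0.6},
  {"dp": [0, 0.009, 0], "roll": 0, "grip": 0.6},
  {"dp": [0, 0.001, 0], "roll": 0, "grip": 0.6},
  {"dp": [0, 0, 0], "roll": 0, "grip": 0.6},
])

```text
time_s: 33.88
ee_pos: [0.5768, 0.3114, 0.0556]
eef_rot: [-1.57, -0.002, -0.05]
force: [0.5, -0.2, -1.6]
grip_width: 0.0352
```

Call:
apply_moves([
  {"dp": [0, 0.001, 0], "roll": 0, "grip": 0.6},
  {"dp": [0, 0.001, 0], "roll": 0, "grip": 0.6},
  {"dp": [0, 0, 0], "roll": 0, "grip": 0.6},
])

```text
time_s: 34.25
ee_pos: [0.5763, 0.3111, 0.0524]
eef_rot: [-1.571, -0.0, -0.05]
force: [-0.2, 0.5, 0.4]
grip_width: 0.0357
```

Call:
apply_moves([
  {"dp": [0, 0.0005, 0], "roll": 0, "grip": 0.6},
  {"dp": [0, 0, 0], "roll": 0, "grip": -0.25},
  {"dp": [0, 0, 0], "roll": 0, "grip": -0.25},
  {"dp": [0, -0.02, 0], "roll": 0, "grip": -0.25},
  {"dp": [0, -0.04, 0], "roll": 0, "grip": -0.25},
  {"dp": [0, -0.05, 0], "roll": 0, "grip": -0.25},
  {"dp": [0, -0.05, 0], "roll": 0, "grip": -0.25},
  {"dp": [0, -0.05, 0], "roll": 0, "grip": -0.25},
  {"dp": [0, -0.03, 0], "roll": 0, "grip": -0.25},
])

```text
time_s: 35.38
ee_pos: [0.5761, 0.3111, 0.2962]
eef_rot: [-1.569, -0.004, -0.05]
force: [-0.0, -0.1, -0.3]
grip_width: 0.0587
```

Call:
apply_moves([
  {"dp": [-0.02, 0, -0.055], "roll": 0, "grip": -0.5},
  {"dp": [-0.02, 0, -0.055], "roll": 0, "grip": -0.5},
  {"dp": [-0.02, 0, -0.055], "roll": 0, "grip": -0.5},
  {"dp": [-0.02, 0, -0.055], "roll": 0, "grip": -0.5},
  {"dp": [0, 0, 0], "roll": 0, "grip": -0.5},
])

```text
time_s: 36.0
ee_pos: [0.4843, 0.0929, 0.2936]
eef_rot: [-1.571, -0.003, -0.053]
force: [0.5, -0.4, 0.2]
grip_width: 0.0705
```

```bash
python3 - <<'E'
from h import *
t=imaging.camera("top"); cv2.imwrite("pics/top3full.png",t)
im=t[140:320,150:430]; cv2.imwrite("pics/t3.png",cv2.resize(im,None,fx=2.8,fy=2.8,interpolation=cv2.INTER_CUBIC))
o=ctrl.get_obs(); print(o["ee_pos"],o["eef_rot"])
E
```

```text
[0.48501911 0.09442206 0.29336865] [-1.57022144 -0.0025707  -0.05225398]
```

View pics/t3.png

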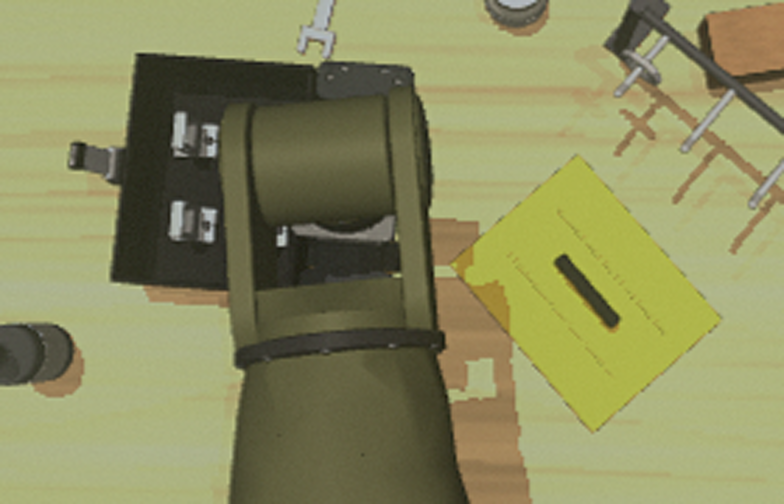

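All four brackets now stand in the case: two here at (195,135) and (193,222), and the earlier two are under the arm. The ring still hangs at (640,65). The lid corners are at (452,264), (577,155), (721,319) and (595,431).

```bash
python3 - <<'E'
from h import *
T=imaging.camera_info("top"); z=.014
L=[[.115,.09,z],[.115,-.09,z],[-.115,-.09,z],[-.115,.09,z]]
px=[(150+u/2.8,140+v/2.8) for u,v in [(452,264),(577,155),(721,319),(595,431)]]
# refine the corners
g=cv2.cvtColor(cv2.imread("pics/top3full.png"),cv2.COLOR_BGR2HSV)[...,1]
p,r=fit([(T,L,px)],[.42,-.06,.7]); print("lid",p.round(4),r.tolist())
hp=[(150+u/2.8,140+v/2.8) for u,v in [(562,258),(612,322)]]
H=np.array([ray(T,q,.05) for q in hp]); print("handle",H.round(4).tolist(),H.mean(0),np.arctan2(*(H[0]-H[1])[1::-1]))
print(goto([p[0],p[1],.15],p[2]-np.pi/2))
E
```

```text
lid [ 0.4212 -0.1013  0.73  ] [[-1.0, 0.1], [0.3, -0.6], [0.9, -0.3], [-0.3, 0.8]]
handle [[0.4536, -0.074, 0.05], [0.3896, -0.1253, 0.05]] [ 0.4215976  -0.09964607  0.05      ] 0.6759624355353744
{'dp': [-0.0536, 0.1434, -0.1988], 'roll': 0.7886}
```

Call:
apply_moves([
  {"dp": [-0.0134, 0, -0.0497], "roll": 0, "grip": -0.5},
  {"dp": [-0.0134, 0, -0.0497], "roll": 0, "grip": -0.5},
  {"dp": [-0.0134, 0, -0.0497], "roll": 0, "grip": -0.5},
  {"dp": [-0.0134, 0, -0.0497], "roll": 0, "grip": -0.5},
  {"dp": [0, 0.02, 0], "roll": 0.158, "grip": -0.5},
  {"dp": [0, 0.02, 0], "roll": 0.158, "grip": -0.5},
  {"dp": [0, 0.02, 0], "roll": 0.158, "grip": -0.5},
  {"dp": [0, 0.02, 0], "roll": 0.158, "grip": -0.5},
  {"dp": [0, 0.02, 0], "roll": 0.157, "grip": -0.5},
  {"dp": [0, 0, 0], "roll": 0, "grip": -0.5},
])

```text
time_s: 37.3
ee_pos: [0.422, -0.0997, 0.1911]
eef_rot: [-1.572, 0.002, -0.837]
force: [1.0, -0.4, 0.4]
grip_width: 0.0705
```

```bash
python3 - <<'E'
from h import *
o=ctrl.get_obs(); I=imaging.camera_info("wrist"); im=imaging.camera("wrist")
p=[.4212,-.1013,.72]
def poly(L,col): cv2.polylines(im,[np.round(proj(I,w(p,L))).astype(int).reshape(-1,1,2)],True,col,1)
poly([[.115,.09,.014],[.115,-.09,.014],[-.115,-.09,.014],[-.115,.09,.014]],(0,0,255))
poly([[.045,.007,.05],[.045,-.007,.05],[-.045,-.007,.05],[-.045,.007,.05]],(255,0,255))
cv2.imwrite("pics/w3.png",im); print(o["ee_pos"],o["eef_rot"])
E
```

```text
[ 0.42203081 -0.09972821  0.19113097] [-1.57157484  0.00165254 -0.83689268]
```

View pics/w3.png

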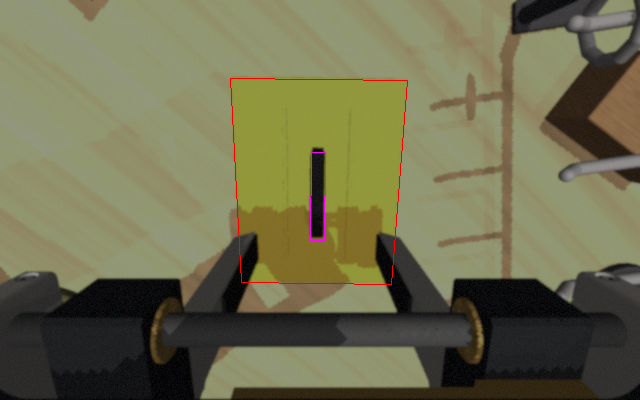

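The predicted lid outline (corners (231,79), (407,81), (392,284), (242,283)) and the handle box at (317,195) fit the picture. I'll descend and grip the handle.

Call:
apply_moves([
  {"dp": [0.0007, 0.04, -0.0017], "roll": 0.014, "grip": -0.5},
  {"dp": [0, 0.04, 0], "roll": 0, "grip": -0.5},
  {"dp": [0, 0.04, 0], "roll": 0, "grip": -0.5},
  {"dp": [0, 0.03, 0], "roll": 0, "grip": -0.5},
  {"dp": [0, 0.009, 0], "roll": 0, "grip": -0.5},
  {"dp": [0, 0, 0], "roll": 0, "grip": 1},
  {"dp": [0, 0, 0], "roll": 0, "grip": 1},
  {"dp": [0, 0, 0], "roll": 0, "grip": 1},
  {"dp": [0, 0, 0], "roll": 0, "grip": 1},
  {"dp": [0, 0, 0], "roll": 0, "grip": 1},
], newtons=60)

```text
time_s: 38.6
ee_pos: [0.4211, -0.1022, 0.0328]
eef_rot: [-1.571, -0.0, -0.853]
force: [1.0, 0.4, 0.4]
grip_width: 0.0236
```

Call:
apply_moves([
  {"dp": [0, 0, 0], "roll": 0, "grip": 1},
  {"dp": [0, -0.02, 0], "roll": 0, "grip": 1},
  {"dp": [0, -0.04, 0], "roll": 0, "grip": 1},
  {"dp": [0, -0.04, 0], "roll": 0, "grip": 1},
  {"dp": [0, -0.05, 0], "roll": 0, "grip": 1},
  {"dp": [0, -0.05, 0], "roll": 0, "grip": 1},
  {"dp": [0, 0, 0], "roll": 0, "grip": 1},
])

```text
time_s: 39.48
ee_pos: [0.4219, -0.1025, 0.2354]
eef_rot: [-1.568, -0.005, -0.853]
force: [0.1, 0.2, -2.7]
grip_width: 0.0133
```

```bash
python3 - <<'E'
from h import *
o=ctrl.get_obs(); print(goto([*CASE[:2],.23],CASE[2]-np.pi/2),o["grip_width"],o["force"])
E
```

```text
{'dp': [-0.2122, 0.0054, 0.3279], 'roll': 0.7674} 0.013280988487947473 [ 0.14102459  0.15246347 -2.69739902]
```

Call:
apply_moves([
  {"dp": [-0.0265, 0, 0.041], "roll": 0, "grip": 1},
  {"dp": [-0.0265, 0, 0.041], "roll": 0, "grip": 1},
  {"dp": [-0.0265, 0, 0.041], "roll": 0, "grip": 1},
  {"dp": [-0.0265, 0, 0.041], "roll": 0, "grip": 1},
  {"dp": [-0.0265, 0, 0.041], "roll": 0, "grip": 1},
  {"dp": [-0.0265, 0, 0.041], "roll": 0, "grip": 1},
  {"dp": [-0.0265, 0, 0.041], "roll": 0, "grip": 1},
  {"dp": [-0.0265, 0, 0.041], "roll": 0, "grip": 1},
])

```text
time_s: 40.48
ee_pos: [0.5284, 0.2746, 0.2303]
eef_rot: [-1.574, 0.001, -0.853]
force: [-0.1, 0.1, -1.9]
grip_width: 0.0136
```

Call:
apply_moves([
  {"dp": [0, 0, 0], "roll": 0.128, "grip": 1},
  {"dp": [0, 0, 0], "roll": 0.128, "grip": 1},
  {"dp": [0, 0, 0], "roll": 0.128, "grip": 1},
  {"dp": [0, 0, 0], "roll": 0.128, "grip": 1},
  {"dp": [0, 0, 0], "roll": 0.128, "grip": 1},
  {"dp": [0, 0, 0], "roll": 0.128, "grip": 1},
  {"dp": [0, 0, 0], "roll": 0, "grip": 1},
])

```text
time_s: 41.35
ee_pos: [0.5282, 0.273, 0.2307]
eef_rot: [-1.573, -0.001, -1.62]
force: [-0.7, 0.1, -3.7]
grip_width: 0.0139
```

```bash
python3 - <<'E'
from h import *
o=ctrl.get_obs(); print(goto([*CASE[:2],.14],CASE[2]-np.pi/2),o["grip_width"],o["ee_pos"])
I=imaging.camera_info("wrist"); im=imaging.camera("wrist"); p=CASE; zl=o["ee_pos"][2]-.0248
def poly(L,col): cv2.polylines(im,[np.round(proj(I,w(p,L))).astype(int).reshape(-1,1,2)],True,col,1)
sq=lambda a,b,z:[[a,b,z],[a,-b,z],[-a,-b,z],[-a,b,z]]
poly(sq(.115,.09,zl+.006),(0,0,255)); poly(sq(.115,.09,.1),(255,0,255))
cv2.imwrite("pics/w4.png",im)
E
```

```text
{'dp': [-0.0, 0.0907, 0.0012], 'roll': 0.0} 0.01386441554878796 [0.52819164 0.27301313 0.23068373]
```

View pics/w4.png

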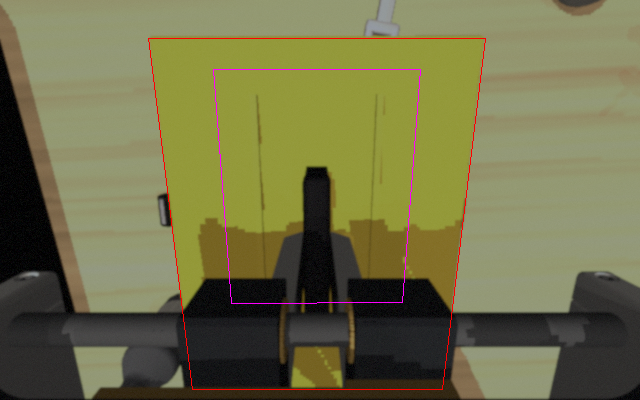

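The held lid (red outline: top edge (149,39)-(485,39), bottom edge (193,388)-(442,388)) is square above the case. I'll lower it.

Call:
apply_moves([
  {"dp": [0, 0.03, 0.001], "roll": 0, "grip": 1},
  {"dp": [0, 0.03, 0], "roll": 0, "grip": 1},
  {"dp": [0, 0.02, 0], "roll": 0, "grip": 1},
  {"dp": [0, 0.01, 0], "roll": 0, "grip": 1},
  {"dp": [0, 0.005, 0], "roll": 0, "grip": 1},
  {"dp": [0, 0, 0], "roll": 0, "grip": 1},
])

```text
time_s: 42.15
ee_pos: [0.5297, 0.2732, 0.1378]
eef_rot: [-1.571, 0.0, -1.62]
force: [0.6, 1.1, -2.8]
grip_width: 0.0136
```

Call:
apply_moves([
  {"dp": [0, 0.004, 0], "roll": 0, "grip": 1},
  {"dp": [0, 0.003, 0], "roll": 0, "grip": 1},
  {"dp": [0, 0, 0], "roll": 0, "grip": 1},
])

```text
time_s: 42.52
ee_pos: [0.5295, 0.2731, 0.1304]
eef_rot: [-1.571, -0.0, -1.621]
force: [0.3, 0.3, -2.6]
grip_width: 0.0132
```

Call:
apply_moves([
  {"dp": [0, 0.003, 0], "roll": 0, "grip": 1},
  {"dp": [0, 0.002, 0], "roll": 0, "grip": 1},
  {"dp": [0, 0.001, 0], "roll": 0, "grip": 1},
  {"dp": [0, 0, 0], "roll": 0, "grip": 1},
])

```text
time_s: 43.02
ee_pos: [0.5296, 0.2732, 0.1251]
eef_rot: [-1.57, 0.0, -1.621]
force: [-3.2, -0.3, 3.5]
grip_width: 0.0131
```

The lid seats at TCP 0.125, as predicted for fully home. I release it, rise, and close the fingers beside the left clamp.

Call:
apply_moves([
  {"dp": [0, 0, 0], "roll": 0, "grip": 0.2},
  {"dp": [0, 0, 0], "roll": 0, "grip": 0.2},
  {"dp": [0, 0, 0], "roll": 0, "grip": 0.2},
  {"dp": [0, -0.03, 0], "roll": 0, "grip": 0.2},
  {"dp": [0, -0.04, 0], "roll": 0, "grip": 0.2},
  {"dp": [0, -0.06, 0], "roll": 0, "grip": 0.2},
  {"dp": [-0.05, 0, 0], "roll": 0, "grip": 1},
  {"dp": [-0.05, 0, 0], "roll": 0, "grip": 1},
  {"dp": [-0.05, 0, 0], "roll": 0, "grip": 1},
  {"dp": [-0.015, 0, 0], "roll": 0, "grip": 1},
])

```text
time_s: 44.28
ee_pos: [0.5372, 0.4405, 0.2535]
eef_rot: [-1.572, -0.0, -1.619]
force: [-0.9, -0.7, -0.4]
grip_width: 0.0022
```

```bash
python3 - <<'E'
from h import *
t=imaging.camera("scene"); im=t[120:235,310:450]; cv2.imwrite("pics/s4.png",cv2.resize(im,None,fx=5,fy=5,interpolation=cv2.INTER_CUBIC))
print(goto([*w(CASE,[0,.165,0])[0,:2],.151],CASE[2]-np.pi/2),ctrl.get_obs()["grip_width"])
S=imaging.camera_info("scene"); q=lambda L:((proj(S,w(CASE,L))-[310,120]+.5)*5).round().tolist()
print("rim lid top",q([[.115,.09,.106],[.115,-.09,.106],[-.115,-.09,.106],[-.115,.09,.106]]),"bottom edge",q([[.115,.09,.1],[.115,-.09,.1],[-.115,-.09,.1]]))
E
```

```text
{'dp': [0.0031, 0.1024, 0.0006], 'roll': 0.0017} 0.0007109540259039891
rim lid top [[578.0, 275.0], [327.0, 352.0], [141.0, 161.0], [374.0, 99.0]] bottom edge [[576.0, 283.0], [326.0, 360.0], [140.0, 168.0]]
```

View pics/s4.png

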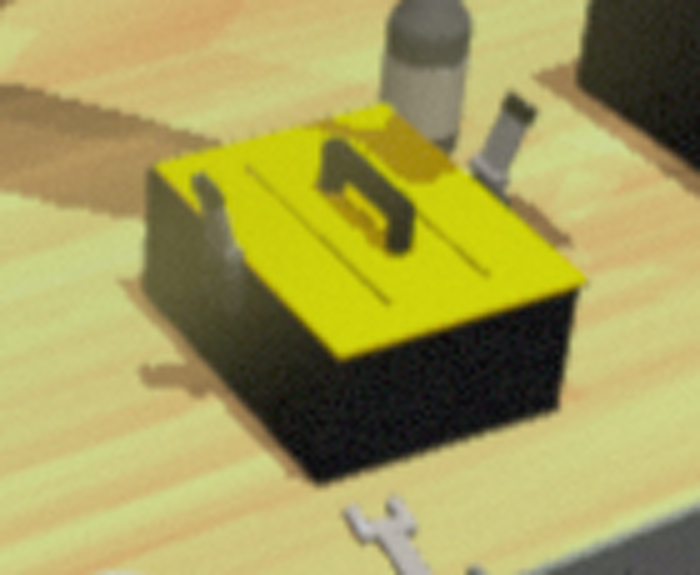

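The lid sits flush, with edges parallel to the rim: corners at (585,282), (340,358), (150,167) and (388,105), a uniform 1-2 px offset from prediction. The left clamp leans out at (505,140) and the right one at (215,210). I'll push the left one inwards.

Call:
apply_moves([
  {"dp": [0, 0.05, 0], "roll": 0, "grip": 1},
  {"dp": [0, 0.052, 0], "roll": 0, "grip": 1},
  {"dp": [0.015, 0, 0], "roll": 0, "grip": 1},
  {"dp": [0.015, 0, 0], "roll": 0, "grip": 1},
  {"dp": [0.015, 0, 0], "roll": 0, "grip": 1},
  {"dp": [0.015, 0, 0], "roll": 0, "grip": 1},
  {"dp": [0.015, 0, 0], "roll": 0, "grip": 1},
  {"dp": [0.015, 0, 0], "roll": 0, "grip": 1},
  {"dp": [0.01, 0, 0], "roll": 0, "grip": 1},
  {"dp": [0, 0, 0], "roll": 0, "grip": 1},
])

```text
time_s: 45.58
ee_pos: [0.533, 0.3373, 0.1527]
eef_rot: [-1.571, -0.0, -1.622]
force: [-0.1, 0.3, -0.2]
grip_width: 0.0004
```

Call:
apply_moves([
  {"dp": [0, 0.006, 0], "roll": 0, "grip": 1},
  {"dp": [0, 0.006, 0], "roll": 0, "grip": 1},
  {"dp": [0, 0.006, 0], "roll": 0, "grip": 1},
  {"dp": [0, 0.004, 0], "roll": 0, "grip": 1},
  {"dp": [0, 0, 0], "roll": 0, "grip": 1},
])

```text
time_s: 46.2
ee_pos: [0.5327, 0.3381, 0.13]
eef_rot: [-1.572, -0.0, -1.621]
force: [-0.1, -0.6, 0.6]
grip_width: 0.0004
```

Call:
apply_moves([
  {"dp": [0, 0.002, 0], "roll": 0, "grip": 1},
  {"dp": [0, 0.002, 0], "roll": 0, "grip": 1},
  {"dp": [0, 0, 0], "roll": 0, "grip": 1},
])

```text
time_s: 46.58
ee_pos: [0.5329, 0.3381, 0.127]
eef_rot: [-1.57, 0.0, -1.621]
force: [-1.3, -2.6, 4.9]
grip_width: 0.0003
```

Call:
apply_moves([
  {"dp": [0, 0.001, 0], "roll": 0, "grip": 1},
  {"dp": [0, 0.001, 0], "roll": 0, "grip": 1},
  {"dp": [0, 0, 0], "roll": 0, "grip": 1},
])

```text
time_s: 46.95
ee_pos: [0.5331, 0.3381, 0.1266]
eef_rot: [-1.569, 0.001, -1.621]
force: [-7.5, -6.0, 18.7]
grip_width: 0.0002
```

Call:
apply_moves([
  {"dp": [0, -0.03, 0], "roll": 0, "grip": 1},
  {"dp": [0, -0.05, 0], "roll": 0, "grip": 1},
  {"dp": [0, -0.05, 0], "roll": 0, "grip": 1},
  {"dp": [0.046, 0, 0], "roll": 0, "grip": 1},
  {"dp": [0.046, 0, 0], "roll": 0, "grip": 1},
  {"dp": [0.046, 0, 0], "roll": 0, "grip": 1},
  {"dp": [0.046, 0, 0], "roll": 0, "grip": 1},
  {"dp": [0.046, 0, 0], "roll": 0, "grip": 1},
  {"dp": [0, 0, 0], "roll": 0, "grip": 1},
])

```text
time_s: 48.08
ee_pos: [0.5213, 0.1062, 0.2547]
eef_rot: [-1.57, 0.0, -1.624]
force: [-0.4, 0.7, -0.9]
grip_width: 0.0009
```

```bash
python3 - <<'E'
from h import *
print(goto([*w(CASE,[0,-.165,0])[0,:2],.151],CASE[2]-np.pi/2),ctrl.get_obs()["ee_pos"])
E
```

```text
{'dp': [-0.002, 0.1037, -0.0002], 'roll': -0.0038} [0.5213115  0.10620815 0.2547443 ]
```

Call:
apply_moves([
  {"dp": [0, 0.05, 0], "roll": 0, "grip": 1},
  {"dp": [0, 0.054, 0], "roll": 0, "grip": 1},
  {"dp": [-0.017, 0, 0], "roll": 0, "grip": 1},
  {"dp": [-0.015, 0, 0], "roll": 0, "grip": 1},
  {"dp": [-0.015, 0, 0], "roll": 0, "grip": 1},
  {"dp": [-0.015, 0, 0], "roll": 0, "grip": 1},
  {"dp": [-0.015, 0, 0], "roll": 0, "grip": 1},
  {"dp": [-0.015, 0, 0], "roll": 0, "grip": 1},
  {"dp": [-0.01, 0, 0], "roll": 0, "grip": 1},
  {"dp": [0, 0, 0], "roll": 0, "grip": 1},
])

```text
time_s: 49.32
ee_pos: [0.5264, 0.211, 0.1504]
eef_rot: [-1.571, 0.0, -1.62]
force: [-0.7, -0.5, 0.6]
grip_width: 0.0008
```

Call:
apply_moves([
  {"dp": [0, 0.006, 0], "roll": 0, "grip": 1},
  {"dp": [0, 0.006, 0], "roll": 0, "grip": 1},
  {"dp": [0, 0.006, 0], "roll": 0, "grip": 1},
  {"dp": [0, 0.003, 0], "roll": 0, "grip": 1},
  {"dp": [0, 0, 0], "roll": 0, "grip": 1},
])

```text
time_s: 49.95
ee_pos: [0.5263, 0.2101, 0.1292]
eef_rot: [-1.572, -0.0, -1.621]
force: [-0.8, -0.4, -1.4]
grip_width: 0.0005
```

Call:
apply_moves([
  {"dp": [0, 0.002, 0], "roll": 0, "grip": 1},
  {"dp": [0, 0.002, 0], "roll": 0, "grip": 1},
  {"dp": [0, 0, 0], "roll": 0, "grip": 1},
])

```text
time_s: 50.32
ee_pos: [0.5266, 0.2104, 0.1268]
eef_rot: [-1.57, 0.0, -1.621]
force: [-5.1, -0.9, 13.5]
grip_width: 0.0005
```

Call:
apply_moves([
  {"dp": [0, 0.001, 0], "roll": 0, "grip": 1},
  {"dp": [0, 0, 0], "roll": 0, "grip": 1},
])

```text
time_s: 50.58
ee_pos: [0.5267, 0.2104, 0.1266]
eef_rot: [-1.569, 0.001, -1.621]
force: [-8.3, -2.5, 20.6]
grip_width: 0.0005
```

Call:
apply_moves([
  {"dp": [0, -0.03, 0], "roll": 0, "grip": 1},
  {"dp": [0, -0.05, 0], "roll": 0, "grip": 1},
  {"dp": [0, -0.05, 0], "roll": 0, "grip": 1},
  {"dp": [0.05, 0, -0.02], "roll": 0, "grip": 1},
  {"dp": [0.05, 0, -0.02], "roll": 0, "grip": 1},
  {"dp": [0.05, 0, -0.02], "roll": 0, "grip": 1},
  {"dp": [0.05, 0, -0.02], "roll": 0, "grip": 1},
  {"dp": [0.05, 0, -0.02], "roll": 0, "grip": 1},
  {"dp": [0, 0, 0], "roll": 0, "grip": 1},
])

```text
time_s: 51.7
ee_pos: [0.4131, -0.0366, 0.2548]
eef_rot: [-1.57, -0.0, -1.625]
force: [-0.2, 0.4, -0.7]
grip_width: 0.0007
```

```bash
python3 - <<'E'
from h import *
im=imaging.camera("scene")[120:235,310:450]; cv2.imwrite("pics/s5.png",cv2.resize(im,None,fx=5,fy=5,interpolation=cv2.INTER_CUBIC))
cv2.imwrite("pics/t5.png",imaging.camera("top"))
E
```

```text
(no output)
```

View pics/s5.png

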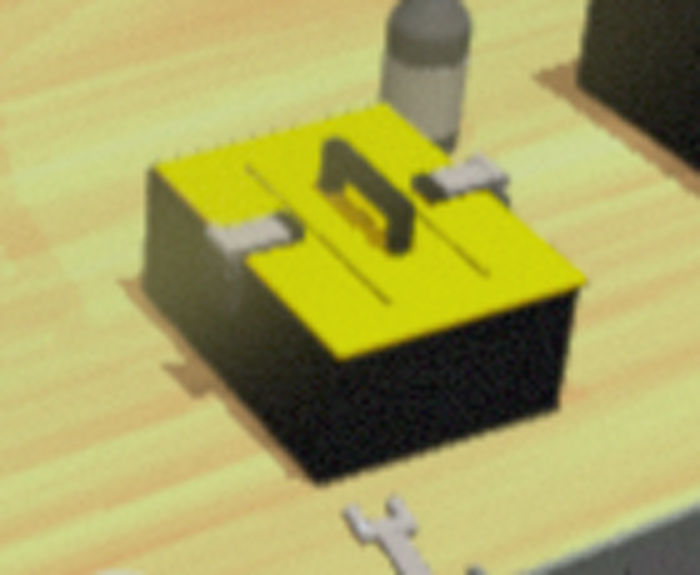

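View pics/t5.png

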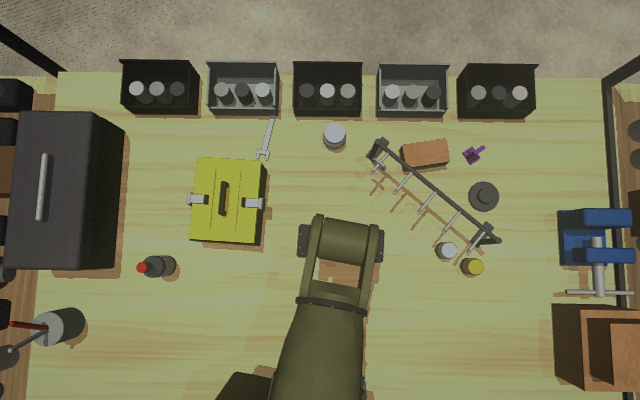

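In the scene crop both clamps lie flat on the flush lid, at (460,180) and (255,235). In the top view the four bracket pegs are empty, the ring hangs at (375,165), and the bystanders are where they were. I'm handing it in.

```bash
python3 -c "
from station import ctrl
print(ctrl.hand_in())"
```

```text
the job is handed in; nothing more can be done
None
```

The job is done and handed in at about 52 s of robot time. All four brackets are in the case, the lid is on, and both clamps are pressed down.

- **Brackets:** I lifted the four grey ones off their pegs and stood each on its foot in the case, two by two. I felt each foot reach the floor before letting go, and the top pictures before the lid went on show them upright.
- **Lid:** It seated at the height predicted for fully home. Its edges lie parallel to the rim, and all four corners show the same 1–2 pixel offset, in line with the 2 mm calibration error. It was not knocked aside at any point I could see.
- **Clamps:** I swung each over and pressed it down to a hard stop, at 19 N for the left and 21 N for the right. The fingertips stopped at 116 mm, the height expected for a closed clamp, and the last picture shows both flat on the lid.
- **Everything else:** In the last top picture the four bracket pegs are empty and the ring still hangs on its own peg. The purple look-alike and the bystanders are in place, and the arm is clear of everything.

No final check failed. One early overlay of the lid was wrong because I ordered its corners badly; I refitted it before gripping the lid.

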